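Let one pair of heels out of the slide-gate hopper

ROBOT

A 6-joint arm with a two-finger parallel gripper is mounted at the origin on the work surface. World frame = base frame: x ahead of the robot, y to its left, z up, the work surface at z = 0. Lengths are in m, angles in degrees, forces in N, time in s.
With the tool pointing down it reaches from about 0.35 to 0.875 m from the base axis. Payload 4.2 kg.
Tool frame: the origin (TCP) lies at the very end of the fingers, on their centre line; the grasp point (between the pads) lies 19 mm behind it (r.grip_point_offset is the distance from the TCP to the grasp point, in m); z points along the fingers, y is the line along which they close (so a half turn about z gives the same grasp; the last joint's range is limited). The gripper opens to 87 mm and grips with 3 to 60 N. Pads are 19 mm wide; open, the fingers measure 117 mm over their backs; the gripper's body (75 mm by 190 mm) begins 51 mm behind the grasp point.
Start: joints at [83.858, 22.042, 0.453, 0, -68.411, -14.817], TCP at [0.224, 0.584, 0.223] pointing down, gripper open.
Joint ranges: [-179.83, 179.83], [-69.29, 118.12], [-61.27, 80.66], [-181.25, 117.63], [-171.15, -9.14], [-177.46, 177.46]. Speed limits (degrees/s): [159.86, 159.86, 180, 180, 180, 180].

INTERFACE

Orientations are given as a 3x3 rotation matrix whose columns are the frame's x, y, z axes.
In Python, from station import r, cams gives the robot as it stands. The module is installed in compiled form; this text tells all that it offers.
- The arm moves only by the shell command python3 -m handwheel 'ROWS'. ROWS is JSON, a list that holds one entry, the list of rows, each a list of 7 numbers: the turn, a rotation vector about the tool's x, y, z in units of 6 degrees (1.0 is 6 degrees), then the shift along the tool's x, y, z in m, then the finger opening in m, from 0 to 0.087. In form: [[[ax, ay, az, x, y, z, jaw], ...]]. A call has 1 to 12 rows; each row shifts and turns the commanded pose from where the row before left it, along the tool's axes as they then stand; what a row does not reach is not made up. A row lasts 1/10 s, in which the tool goes at most 50 mm and 8.59 degrees, less where a joint would pass 70% of its speed; a pose out of reach is approached as far as the arm can. A call with a gripper value outside its range is refused whole. The fingers move at their own pace and stop on an object; the grip force is fixed at half the most. Time passes only in rows, so rows that do not move let the fingers close. It gives the time, the measured TCP pose, the force, the opening and the grip force at its end, in the units of the state.
- r.sense(): the state, without advancing time (a new reading comes with each control period).
- cams.capture(name): name is "side" or "top" or "wrist"; returns the picture (420x560x3 uint8, red, green, blue); there is no depth.
- cams.get_calibration(name): a dict with "camera_matrix" (3x3 intrinsics, pixels), "rvec" (rotation vector, rad) and "tvec" (3), from world to camera coordinates, as OpenCV has them; the wrist camera has in their place "T_tool_cam" (4x4, takes a point from camera to tool coordinates, whose origin is the TCP and whose axes are the flange's). Camera axes: x right, y down, z forward; pixel columns grow to the right and rows downward; lengths in m; the calibration is good to about 2 mm. The wrist camera is an equidistant fisheye: a pixel r from the principal point sees the ray r / f radians off the axis. A picture is of the moment at which its call begins: read the wrist's pose just before it. get_calibration takes no time and is no camera call.
- r.finish_job(): hands the job in; it is judged then, once.
The state is a dict: "time_s": time; "joints": joint angles; "joint_velocities": joint speeds; "effort": joint torques, N m; "tcp_pos": TCP position; "ee_rot": TCP orientation; "wrist_force": force on the tool from outside, world axes, zero at the start; "moment": the same for the moment, N m; "gripper_width": opening from 0.0 (shut) to 1.0 (fully open); "gripper_force": force on a finger pad.
Only numpy, scipy, OpenCV 4.12 (cv2) and the standard library are available. Lean on these libraries where they do the work, as an engineer would, in place of code of your own. Each camera call takes 0.05 s, during which the arm holds its last target. There are 200 camera calls.

TASK

Draw the hopper's slide gate open partway by its wooden handle so that just one pair of heel blocks, two and no more, drops down the chute into the catch tray, then push the gate fully home again so that the others stay in the bin. Let the heels fall by themselves, do not handle them, and leave the other things on the bench where they are.

Things in the scene. Friction and masses are not known exactly. Their poses are not given: they have to be found in the camera images.
- hopper: Olive sheet-steel heel hopper on four legs, fixed. Origin: centre of its base plate, on the bench; x to its back, -x (the way the gate is drawn) to its front, roughly at the robot; y to its left. Over its throat the sides and front flare to a rim at z 322 mm; the front rim reaches out to x -153, over the gate's handle, so a hand must reach the handle slanting forward and down from in front
- throat (a point): centre of the bin's bottom slot, 188 x 76 mm inside, level with the gate's top face, 190 mm over the hopper's origin; axes as the hopper's. Walls upright to 36 mm above. Drawing the gate uncovers it from the back (+x) end forward. What falls through slides down a steep chute to -y into the catch tray: open steel tray 254 x 150 x 36 mm on the bench, its middle 160 mm to -y of the origin
- gate (a joint): how far the slide gate is drawn out, in m: 0 fully shut against its firm stop, 0.17 fully out. Starts a few mm open. It runs stiffly (5 N of dry friction plus the drag of the heels on it, up to about 12 N in all) and stays where it is left
- gate_grip (a point): centre of the wooden pull handle at the front of the gate: a bar along x, 70 mm long, 24 mm wide (y), 26 mm high (z), free at both sides and below, ending at -x in a round knob 34 mm across whose face is 46 mm in front of this point. With the gate shut it is at x -159, y 0, z 188 mm from the hopper's origin; axes as the hopper's
- heel1: heel block, D-shaped, 64 mm long, 36 mm wide, 45 mm high, stacked brown leather layers on a thin black rubber lift, 50 to 110 g; origin in the middle of the block. Starts on the gate, number 1 of 4 from the back (+x) in the row along the throat; it is dragged forward as the gate is drawn, and drops once enough of its underside is uncovered
- heel2: heel block, D-shaped, 64 mm long, 36 mm wide, 45 mm high, stacked brown leather layers on a thin black rubber lift, 50 to 110 g; origin in the middle of the block. Starts on the gate, number 2 of 4 from the back (+x) in the row along the throat; it is dragged forward as the gate is drawn, and drops once enough of its underside is uncovered
- heel3: heel block, D-shaped, 64 mm long, 36 mm wide, 45 mm high, stacked brown leather layers on a thin black rubber lift, 50 to 110 g; origin in the middle of the block. Starts on the gate, number 3 of 4 from the back (+x) in the row along the throat; it is dragged forward as the gate is drawn, and drops once enough of its underside is uncovered
- heel4: heel block, D-shaped, 64 mm long, 36 mm wide, 45 mm high, stacked brown leather layers on a thin black rubber lift, 50 to 110 g; origin in the middle of the block. Starts on the gate, number 4 of 4 from the back (+x) in the row along the throat, standing askew. As the gate is drawn the row drags forward and this one may turn, so the opening at which heels drop differs each time
- heel5: heel block, D-shaped, 64 mm long, 36 mm wide, 45 mm high, stacked brown leather layers on a thin black rubber lift, 50 to 110 g; origin in the middle of the block. Starts lying on top of the row, inside the bin
- heel6: heel block, D-shaped, 64 mm long, 36 mm wide, 45 mm high, stacked brown leather layers on a thin black rubber lift, 50 to 110 g; origin in the middle of the block. Starts lying on top of the row, inside the bin
- polish_tin: Bystander: flat steel shoe-polish tin, 80 mm across, 27 mm high, on the bench in front of the hopper, left of the gate's handle; origin at the centre of its underside
- hammer: Bystander: cobbler's hammer, 270 mm long, wooden handle and steel head, lying on the bench in front of the hopper to the right of the gate's handle; origin in mid-length at bench level, x along the handle towards the head
- shoe_brush: Bystander: wooden shoe brush with dark bristles, 175 x 56 x 48 mm, on the bench left of the hopper; origin at the centre of its underside
- thread_cone: Bystander: upright cone of pale thread, 68 mm across, 120 mm high; origin at the centre of its underside
- shoe_last: Bystander: wooden shoe last (foot form), 250 mm long, 88 mm high, lying sole down; origin at the centre of its sole
- glue_can: Bystander: closed round can of glue, 80 mm across, 105 mm high; origin at the centre of its underside
- nail_jar: Bystander: closed steel jar, 68 mm across, 85 mm high; origin at the centre of its underside
There are look-alikes about, which are no part of the job. Leave any grey look-alike of the heel6 alone.

How it is judged:
By the outcome, as a careful person would: the job done as asked, in the order asked, and still so for the second after the job is handed in, with the robot touching nothing.
It also fails if it takes over 58 s, if anything falls off the work surface, if the arm or the gripper's body presses on something with over 40 N, if the wrist force passes 120 N, or if a joint passes its speed limit or range.

## Working session

There is one attempt and no reset: what is moved stays moved. The work goes in short steps, Python scripts to look and compute and a shell command to move; the robot and the scene stay as the last step left them, time stands still between calls to the robot, and variables do not carry over. Pictures are saved under pics/ and viewed, at most 10 in all, crops included, and the job is handed in when it is done.

```bash
mkdir -p pics
python3 - <<'E'
from station import r,cams
import cv2,numpy as np
s=r.sense();print(s['time_s'],s['tcp_pos'],np.round(s['ee_rot'],3).tolist(),s['gripper_width'])
for n in("side","top","wrist"):
    im=cams.capture(n);cv2.imwrite(f'pics/{n}0.png',im[:,:,::-1])
    c=cams.get_calibration(n);print(n,{k:np.round(v,4).tolist() for k,v in c.items()})
a=cv2.imread('pics/side0.png');b=cv2.imread('pics/top0.png')
E
```

```text
0.0 [0.22331639 0.58307934 0.22145096] [[0.934, -0.358, -0.001], [-0.358, -0.934, -0.002], [0.0, 0.002, -1.0]] 0.9969735339772283
side {'camera_matrix': [[519.7764, 0.0, 277.6312], [0.0, 519.7764, 214.2638], [0.0, 0.0, 1.0]], 'rvec': [0.8711, -2.493, 1.0926], 'tvec': [0.4756, 0.3737, 1.5084]}
top {'camera_matrix': [[485.9222, 0.0, 280.0521], [0.0, 485.9222, 205.365], [0.0, 0.0, 1.0]], 'rvec': [2.1555, -2.2186, 0.0754], 'tvec': [0.0137, 0.6133, 1.6207]}
wrist {'camera_matrix': [[325.1923, 0.0, 277.3717], [0.0, 325.1923, 207.0927], [0.0, 0.0, 1.0]], 'T_tool_cam': [[-0.0004, -0.9562, -0.2928, 0.081], [1.0, -0.0004, 0.0, 0.0016], [-0.0002, -0.2928, 0.9562, -0.1617], [0.0, 0.0, 0.0, 1.0]]}
```

View pics/side0.png

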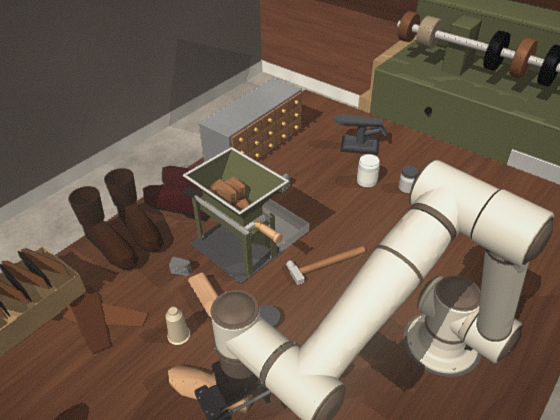

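View pics/top0.png

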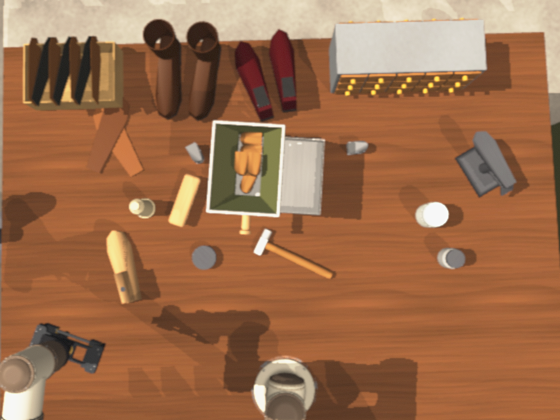

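The side picture shows the hopper, with the handle at about (265,231). In the top picture the rim corners are near (214,122), (284,125), (279,215), (208,211), and the handle is at (245,224). The hammer at (290,255) and the tin at (204,257) flank the handle.

```bash
cat > h.py <<'E'
import numpy as np,cv2
from station import r,cams
def ray(n,p):
    c=cams.get_calibration(n);R=cv2.Rodrigues(np.array(c['rvec']))[0];t=np.array(c['tvec']).ravel()
    d=R.T@np.linalg.inv(c['camera_matrix'])@[p[0],p[1],1];return -R.T@t,d/np.linalg.norm(d)
def onz(n,p,z):
    o,d=ray(n,p);return o+d*(z-o[2])/d[2]
def proj(n,P):
    c=cams.get_calibration(n);return cv2.projectPoints(np.array(P,float).reshape(-1,3),np.array(c['rvec']),np.array(c['tvec']),np.array(c['camera_matrix']),None)[0].reshape(-1,2)
E
python3 - <<'E'
from h import *
for p in[(214,122),(284,125),(279,215),(208,211)]:print('rim',onz('top',p,.322).round(3))
im=cv2.imread('pics/top0.png')
hsv=cv2.cvtColor(im,cv2.COLOR_BGR2HSV);print(hsv[222,245],hsv[228,245],hsv[222,235])
a=cv2.resize(im[105:285,190:340],None,fx=4,fy=4,interpolation=cv2.INTER_CUBIC)[:600]
s=cv2.imread('pics/side0.png')[140:290,170:320]
b=cv2.resize(s,None,fx=4,fy=4,interpolation=cv2.INTER_CUBIC)
out=np.hstack([a[:, :400],b[:, :400]]);
cv2.imwrite('pics/crop1.png',out)
E
```

```text
rim [0.831 0.174 0.322]
rim [ 0.817 -0.021  0.322]
rim [0.566 0.    0.322]
rim [0.583 0.195 0.322]
[ 27  88 247] [ 23 107 247] [ 12 164 173]
```

View pics/crop1.png

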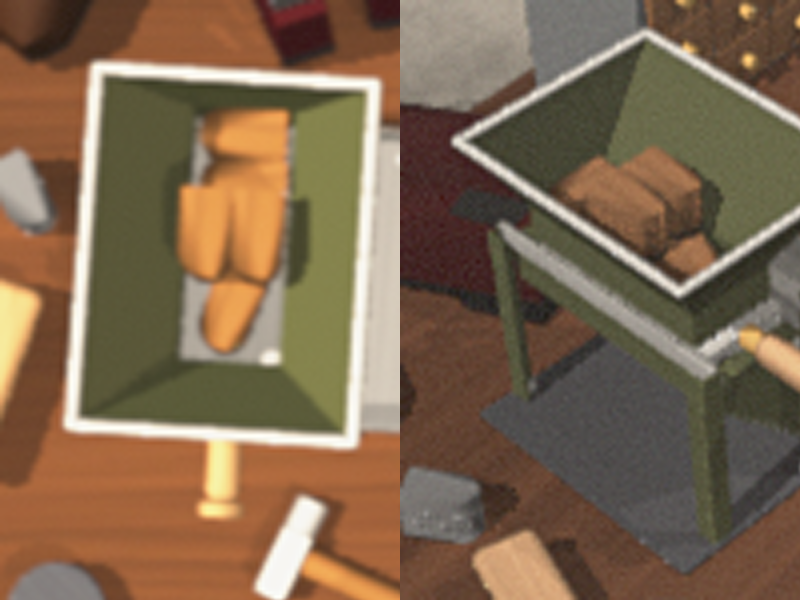

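Crop: the knob face's end is at about (244.5,234) in top pixels and the handle runs from there up to (245,215). In the bin I can see one heel at the back, two lying on top, and one askew at the front. The grey look-alikes sit outside (195,153 and 357,148), so I'll leave those alone.

Run:
```python
from h import *
P=[onz('top',p,.322) for p in[(214,122),(284,125),(279,215),(208,211)]]
ax=(P[0]+P[1]-P[2]-P[3])[:2];ay=(P[0]+P[3]-P[1]-P[2])[:2]
print(np.degrees(np.arctan2(ax[1],ax[0])),np.degrees(np.arctan2(-ay[0],ay[1])),np.linalg.norm(ax)/2,np.linalg.norm(ay)/2)
for n in('top','side'):
    im=cv2.imread(f'pics/{n}0.png');hsv=cv2.cvtColor(im,cv2.COLOR_BGR2HSV)
    m=cv2.inRange(hsv,(15,50,190) if n=='top' else (8,40,150),(35,150,255))
    x0,y0,x1,y1=(232,213,258,240) if n=='top' else (250,215,290,248)
    k=np.zeros_like(m);k[y0:y1,x0:x1]=m[y0:y1,x0:x1]
    _,l,st,c=cv2.connectedComponentsWithStats(k);i=1+st[1:,4].argmax();ys,xs=np.nonzero(l==i)
    print(n,st[i],c[i]);
    if n=='top':
        for y in range(ys.min(),ys.max()+1):print(y,xs[ys==y].min(),xs[ys==y].max(),end='; ')
        print(onz('top',(xs[ys<ys.max()-4].mean(),ys.max()+.5),.188),onz('top',(xs[ys<ys.max()-4].mean(),ys.min()),.2))
    else:
        for x in range(xs.min(),xs.max()+1):print(x,ys[xs==x].min(),ys[xs==x].max(),end='; ')
yaw=np.radians(-4.9);X=np.array([np.cos(yaw),np.sin(yaw)]);f=(P[2]+P[3])[:2]/2;o=f+.153*X;print('origin',o)
for d in(-.205,-.124):
    q=np.r_[o+d*X,.188];print(d,q,proj('side',q),proj('top',q))
```

```text
-4.873591635970365 -4.510191389467966 0.2503277058315091 0.1956799637290387
top [240 215  10  19 140] [244.65       224.20714286]
215 242 249; 216 242 248; 217 242 248; 218 242 248; 219 242 248; 220 242 248; 221 242 248; 222 242 248; 223 242 248; 224 242 248; 225 241 248; 226 241 248; 227 241 248; 228 242 247; 229 242 247; 230 241 246; 231 240 248; 232 240 249; 233 240 247; [0.51990312 0.10496242 0.188     ] [0.57523743 0.10277191 0.2       ]
side [254 222  27  20 198] [267.2979798  230.56565657]
254 223 224; 255 222 226; 256 222 226; 257 222 227; 258 222 227; 259 222 228; 260 223 229; 261 224 230; 262 224 231; 263 224 232; 264 225 232; 265 225 233; 266 226 234; 267 226 234; 268 227 235; 269 227 236; 270 228 236; 271 229 237; 272 229 238; 273 230 240; 274 231 241; 275 231 241; 276 232 239; 277 233 237; 278 233 236; 279 233 235; 280 234 234; origin [0.72716988 0.0847592 ]
-0.205 [0.5229191  0.10226967 0.188     ] [[278.17846062 238.27310321]] [[245.75803026 232.4750626 ]]
-0.124 [0.60362307 0.0953509  0.188     ] [[259.33272442 225.69098391]] [[247.39897823 205.77496881]]
```

```bash
python3 -m handwheel '[[[0,0,0,0.030,0.033,-0.0035,0.087],[0,0,0,0.030,0.033,-0.0035,0.087],[0,0,0,0.030,0.033,-0.0035,0.087],[0,0,0,0.030,0.033,-0.0035,0.087],[0,0,0,0.030,0.033,-0.0035,0.087],[0,0,0,0.030,0.033,-0.0035,0.087],[0,0,0,0.030,0.033,-0.0035,0.087],[0,0,0,0.030,0.033,-0.0035,0.087],[0,0,0,0.030,0.033,-0.0035,0.087],[0,0,0,0.030,0.033,-0.0035,0.087],[0,0,0,0.030,0.033,-0.0035,0.087]]]'
python3 -m handwheel '[[[0,0,-1.35,0,0,0,0.087],[0,0,-1.35,0,0,0,0.087],[0,1.25,0,0,0,0,0.087],[0,1.25,0,0,0,0,0.087],[0,1.25,0,0,0,0,0.087],[0,1.25,0,0,0,0,0.087],[0,1.25,0,0,0,0,0.087],[0,1.25,0,0,0,0,0.087],[0,0,0,0,0,0,0.087],[0,0,0,0,0,0,0.087]]]'
cat >> h.py <<'E'
def todo(P,yaw=-4.8,pitch=45):
    s=r.sense();R=np.array(s['ee_rot']);a,b=np.radians([yaw,pitch])
    X=np.array([np.cos(a),np.sin(a),0]);z=X*np.cos(b)+np.array([0,0,-np.sin(b)]);y=-np.cross([0,0,1],X);T=np.c_[np.cross(y,z),y,z]
    P=np.array(P)+r.grip_point_offset*z
    print('t',s['time_s'],'tcp',np.round(s['tcp_pos'],4),'d_tool',np.round(R.T@(P-s['tcp_pos']),4),'turn',np.round(cv2.Rodrigues(R.T@T)[0].ravel()*180/np.pi/6,3),'F',np.round(s['wrist_force'],1),'j',np.round(s['joints'],0))
E
python3 -c "
from h import *
todo([.565,.0995,.188])"
```

```text
time_s: 1.25
tcp_pos: [0.4019, 0.1248, 0.2613]
ee_rot: [[0.934, -0.357, 0.0], [-0.357, -0.934, 0.0], [0.0, -0.0, -1.0]]
wrist_force: [0.8, 0.8, 0.4]
gripper_width: 1.001
gripper_force: 0.0
time_s: 2.25
tcp_pos: [0.4092, 0.1276, 0.2755]
ee_rot: [[0.748, -0.095, 0.657], [-0.066, -0.995, -0.069], [0.66, 0.009, -0.751]]
wrist_force: [0.0, 0.2, -0.1]
gripper_width: 0.998
gripper_force: 0.0
t 2.25 tcp [0.4092 0.1276 0.2755] d_tool [0.0619 0.0121 0.1886] turn [ 0.137  0.614 -0.025] F [ 0.   0.2 -0.1] j [ 52. -16. -61.  63. -39. -17.]
```

```bash
python3 -c "
from h import *
todo([.46,.108,.188])"
```

```text
t 2.25 tcp [0.4092 0.1276 0.2755] d_tool [-0.0173  0.0136  0.1191] turn [ 0.137  0.614 -0.025] F [ 0.   0.2 -0.1] j [ 52. -16. -61.  63. -39. -17.]
```

```bash
python3 -m handwheel '[[[0,0,0,-0.0045,0.0035,0.03,0.087],[0,0,0,-0.0045,0.0035,0.03,0.087],[0,0,0,-0.0045,0.0035,0.03,0.087],[0,0,0,-0.0045,0.0035,0.03,0.087],[0.14,0.6,0,0,0,0,0.087],[0,0,0,0,0,0,0.087],[0,0,0,0,0,0,0.087]]]'
python3 -c "
from h import *
todo([.46,.108,.188])
im=cams.capture('side');cv2.imwrite('pics/s1.png',im[:,:,::-1])"
```

```text
time_s: 2.95
tcp_pos: [0.4847, 0.1262, 0.2287]
ee_rot: [[0.726, -0.103, 0.679], [-0.068, -0.995, -0.078], [0.684, 0.01, -0.73]]
wrist_force: [0.5, -0.0, 0.6]
gripper_width: 1.0
gripper_force: 0.0
t 2.95 tcp [0.4847 0.1262 0.2287] d_tool [-0.0439  0.0199  0.033 ] turn [ 0.201  0.31  -0.065] F [ 0.5 -0.   0.6] j [ 16.  -5. -61. 115. -17. -42.]
```

View pics/s1.png

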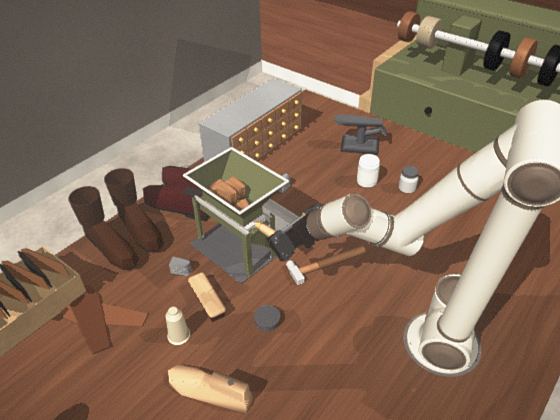

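```bash
python3 -m handwheel '[[[0,0,0,0.011,0.0015,-0.031,0.087],[0,0,0,0.011,0.0015,-0.031,0.087],[0,0,0,0.011,0.0015,-0.031,0.087],[0,-1.3,0,0,0,0,0.087],[0,-1.3,0,0,0,0,0.087],[0,-1.3,0,0,0,0,0.087],[0,-1.3,0,0,0,0,0.087],[0,-1.3,0,0,0,0,0.087],[0,-1.3,0,0,0,0,0.087],[0,0,0,0,0,0,0.087]]]'
python3 -c "
from h import *
todo([.46,.108,.188],pitch=90);s=r.sense();print(list(s['joints']),list(s['tcp_pos']))"
```

```text
time_s: 4.0
tcp_pos: [0.4813, 0.1246, 0.3045]
ee_rot: [[0.979, -0.126, 0.158], [-0.122, -0.992, -0.034], [0.161, 0.015, -0.987]]
wrist_force: [-1.0, -0.2, 0.5]
gripper_width: 1.003
gripper_force: 0.0
t 4.0 tcp [0.4813 0.1246 0.3045] d_tool [-0.0405  0.0172  0.1307] turn [ 0.171 -1.537 -0.393] F [-1.  -0.2  0.5] j [ 38.   2. -17.   8. -65.  42.]
[np.float64(37.76439497344903), np.float64(1.985125977767269), np.float64(-17.228224590156053), np.float64(7.844148350506719), np.float64(-65.0079936646885), np.float64(42.11346547411632)] [np.float64(0.48125178680803704), np.float64(0.12461443686190687), np.float64(0.30449641616360695)]
```

```bash
python3 -m handwheel '[[[0.17,-1.2,0.9,0,0,0,0.087],[0,-0.35,1.3,0,0,0,0.087],[0,0,1.35,0,0,0,0.087],[0,0,1.35,0,0,0,0.087],[0,0,1.35,0,0,0,0.087],[0,0,1.35,0,0,0,0.087],[0,0,1.35,0,0,0,0.087],[0,0,1.35,0,0,0,0.087],[0,0,1.35,0,0,0,0.087],[0,0,1.35,0,0,0,0.087],[0,0,1.35,0,0,0,0.087],[0,0,1.35,0,0,0,0.087]]]'
python3 -m handwheel '[[[0,0,1.35,0,0,0,0.087],[0,0,1.35,0,0,0,0.087],[0,0,1.35,0,0,0,0.087],[0,0,1.35,0,0,0,0.087],[0,0,1.35,0,0,0,0.087],[0,0,1.35,0,0,0,0.087],[0,0,1.35,0,0,0,0.087],[0,0,1.35,0,0,0,0.087],[0,0,1.35,0,0,0,0.087],[0,0,1.35,0,0,0,0.087],[0,0,0.5,0,0,0,0.087],[0,0,0,0,0,0,0.087]]]'
sed -i 's/y=-np.cross(\[0,0,1\],X)/y=np.cross([0,0,1],X)/' h.py
python3 -c "
from h import *
todo([.46,.108,.188],pitch=58);s=r.sense();print(list(s['joints']),list(s['tcp_pos']))"
```

```text
time_s: 5.2
tcp_pos: [0.4773, 0.1221, 0.3032]
ee_rot: [[-0.195, -0.981, 0.009], [-0.981, 0.195, 0.008], [-0.009, -0.007, -1.0]]
wrist_force: [0.3, 1.2, -0.8]
gripper_width: 0.996
gripper_force: 0.0
time_s: 6.4
tcp_pos: [0.4777, 0.1218, 0.3033]
ee_rot: [[-0.996, 0.086, 0.009], [0.086, 0.996, 0.007], [-0.009, 0.008, -1.0]]
wrist_force: [-0.6, -0.1, 0.6]
gripper_width: 0.997
gripper_force: 0.0
t 6.4 tcp [0.4777 0.1218 0.3033] d_tool [ 0.0076 -0.0163  0.131 ] turn [ 0.067 -5.252 -0.044] F [-0.6 -0.1  0.6] j [  33.    6.  -10.   -0.  -74. -128.]
[np.float64(33.18250006541865), np.float64(5.734673049164688), np.float64(-9.76775079017097), np.float64(-0.056280446470341174), np.float64(-73.8335518095468), np.float64(-128.10719078162566)] [np.float64(0.4776548330704311), np.float64(0.1217702214683409), np.float64(0.30334195409879644)]
```

```bash
python3 -m handwheel '[[[0,0,0,0.002,-0.004,0.033,0.087],[0,0,0,0.002,-0.004,0.033,0.087],[0,0,0,0.002,-0.004,0.033,0.087],[0,0,0,0.002,-0.004,0.033,0.087],[0,-1.3,0,0,0,0,0.087],[0,-1.3,0,0,0,0,0.087],[0,-1.3,0,0,0,0,0.087],[0,-1.35,0,0,0,0,0.087],[0,0,0,0,0,0,0.087]]]'
python3 -c "
from h import *
todo([.46,.108,.188],pitch=58);s=r.sense();print(list(s['joints']),list(s['tcp_pos']))
im=cams.capture('side');cv2.imwrite('pics/s2.png',im[:,:,::-1])"
```

```text
time_s: 7.3
tcp_pos: [0.4802, 0.0905, 0.1831]
ee_rot: [[-0.899, 0.099, 0.427], [0.084, 0.995, -0.056], [-0.431, -0.014, -0.902]]
wrist_force: [-0.7, -1.4, -1.0]
gripper_width: 0.996
gripper_force: 0.0
t 7.3 tcp [0.4802 0.0905 0.1831] d_tool [0.0154 0.0158 0.0045] turn [-0.191 -1.081 -0.066] F [-0.7 -1.4 -1. ] j [  35.    0.  -52.   44.  -25. -169.]
[np.float64(35.36296890905378), np.float64(0.11105258438828801), np.float64(-52.244654072668894), np.float64(44.24376767301453), np.float64(-24.802693751317005), np.float64(-169.43903721568904)] [np.float64(0.48023371765909206), np.float64(0.0904507191557144), np.float64(0.1830790377141408)]
```

```bash
cat > k.py <<'E'
import numpy as np
from scipy.spatial.transform import Rotation as Ro
from scipy.optimize import least_squares
D=[([83.858,22.042,.453,0,-68.411,-14.817],[.224,.584,.223]),
([37.764,1.985,-17.228,7.844,-65.008,42.113],[.48125,.12461,.3045]),
([33.183,5.735,-9.768,-.056,-73.834,-128.107],[.47765,.12177,.30334]),
([35.363,.111,-52.245,44.244,-24.803,-169.439],[.48023,.09045,.18308]),
([16,-5,-61,115,-17,-42],[.4847,.1262,.2287]),([52,-16,-61,63,-39,-17],[.4092,.1276,.2755])]
W=[1,1,1,1,.1,.1]
def fk(q,p):
    a1,h,d,L1,a3,L2,d6=p
    e=lambda ax,a:Ro.from_euler(ax,a,degrees=True).as_matrix()
    A=e('z',q[0])@e('y',q[1]); P=e('z',q[0])@[a1,d,h]+A@[0,0,L1]
    B=A@e('y',-q[2]); P=P+B@[L2,0,a3]
    C=B@e('x',-q[3])@e('y',-q[4])      # tool z along local x
    P=P+C@[d6,0,0]
    z=C@[1,0,0]; Rt=C@e('x',q[5]*SG+OF)@np.array([[0,0,1],[0,1,0],[-1,0,0]]) # cols x,y,z: z->local x
    return P,Rt
SG,OF=-1,90
def fit():
    f=lambda p:np.concatenate([w*(fk(q,p)[0]-t) for (q,t),w in zip(D,W)])
    s=least_squares(f,[0,.35,-.15,.4,0,.4,.25]);return s.x,s.fun
E
python3 - <<'E'
import k;from k import *
p,f=fit();print(p.round(4),np.abs(f).max().round(4))
np.set_printoptions(precision=3,suppress=True)
for i in(0,2,3):print(fk(D[i][0],p)[1])
print('meas3 [[-0.899, 0.099, 0.427], [0.084, 0.995, -0.056], [-0.431, -0.014, -0.902]]')
E
```

```text
[ 0.1959 -0.0607 -0.1616  0.5078  0.0861  0.2039  0.1728] 0.0202
[[-0.934  0.358 -0.   ]
 [ 0.358  0.934 -0.   ]
 [-0.    -0.    -1.   ]]
[[ 0.996 -0.086  0.009]
 [-0.086 -0.996  0.007]
 [ 0.009 -0.008 -1.   ]]
[[ 0.899 -0.099  0.427]
 [-0.084 -0.995 -0.056]
 [ 0.431  0.014 -0.902]]
meas3 [[-0.899, 0.099, 0.427], [0.084, 0.995, -0.056], [-0.431, -0.014, -0.902]]
```

```bash
sed -i "s/@\[a1,d,h\]/@[a1,0,h]/; s/C@\[d6,0,0\]/C@[d6,d,0]/; s/SG,OF=-1,90/SG,OF=-1,-90/" k.py
python3 - <<'E'
from k import *
p,f=fit();print(p.round(4),np.abs(f).max().round(4))
print(f.reshape(-1,3).round(4).tolist());print(fk(D[3][0],p)[1].round(3).tolist())
E
```

```text
[-1.000e-04  1.589e-01 -1.600e-01  5.655e-01  4.000e-04  4.219e-01
  3.056e-01] 0.0004
[[-0.0002, -0.0001, -0.0004], [0.0, -0.0001, 0.0002], [0.0002, -0.0001, 0.0002], [-0.0, 0.0001, -0.0], [0.0001, -0.0001, 0.0004], [-0.0002, -0.0002, 0.0]]
[[-0.899, 0.099, 0.427], [0.084, 0.995, -0.056], [-0.431, -0.014, -0.902]]
```

```bash
cat >> k.py <<'E'
p0=fit()[0]
LO=np.array([-179,-68.5,-60.5,-180.5,-170,-10]);HI=np.array([179,117.5,80,117,-10,176.8]);LO[5]=-176.8
def tgt(g,yaw,pitch,flip):
    a,b=np.radians([yaw,pitch]);X=np.array([np.cos(a),np.sin(a),0]);z=X*np.cos(b)-np.array([0,0,np.sin(b)])
    y=np.cross([0,0,1],X)*(1 if flip else -1);return np.array(g)+.019*z,np.c_[np.cross(y,z),y,z]
def ik(P,R,q0):
    def f(q):
        a,B=fk(q,p0);return np.r_[(a-P)*5,Ro.from_matrix(B.T@R).as_rotvec()]
    s=least_squares(f,np.clip(q0,LO+.1,HI-.1),bounds=(LO,HI),x_scale=50.);return s.x,np.abs(s.fun).max()
E
python3 - <<'E'
from k import *
rng=np.random.default_rng(0)
X=np.array([np.cos(np.radians(-4.8)),np.sin(np.radians(-4.8)),0])
g0=np.array([.565,.0995,.188])
for flip in(0,1):
  for pitch in(30,40,45,50,55,60,65,70):
    for off in(.13,):
      P,R=tgt(g0-X*off,-4.8,pitch,flip);S=[]
      for i in range(14):
        q,e=ik(P,R,rng.uniform(LO,HI))
        if e<1e-3 and not any(np.abs(q-t).max()<8 for t in S):
          S.append(q);print(flip,pitch,off,q.round(0).tolist())
E
```

```text
0 40 0.13 [-8.0, -4.0, -56.0, -169.0, -12.0, -99.0]
0 65 0.13 [40.0, -2.0, -57.0, 47.0, -24.0, 4.0]
0 70 0.13 [42.0, -1.0, -50.0, 30.0, -30.0, 19.0]
1 40 0.13 [-8.0, -4.0, -56.0, -169.0, -12.0, 81.0]
1 65 0.13 [40.0, -2.0, -57.0, 47.0, -24.0, -176.0]
1 70 0.13 [42.0, -1.0, -50.0, 30.0, -30.0, -161.0]
```

Run:
```python
from k import *
X=np.array([np.cos(np.radians(-4.8)),np.sin(np.radians(-4.8)),0])
g0=np.array([.565,.0995,.188])
for pitch in(64,66,68):
  q=np.array(D[3][0])
  for off in(.13,.11,.08,.05,.0,-.005):
    q,e=ik(*tgt(g0-X*off,-4.8,pitch,1),q);print(pitch,off,round(e,4),q.round(1).tolist())
```

```text
64 0.13 0.0104 [39.5, -2.3, -57.2, 48.1, -23.6, -176.8]
64 0.11 0.0023 [36.6, -0.4, -56.0, 50.6, -21.9, -176.8]
64 0.08 0.0 [33.5, 2.5, -53.2, 50.6, -20.6, -174.1]
64 0.05 0.0 [31.3, 5.3, -49.8, 49.0, -20.0, -170.5]
64 0.0 0.0 [28.6, 9.8, -43.5, 44.6, -20.1, -163.5]
64 -0.005 0.0 [28.4, 10.2, -42.8, 44.1, -20.2, -162.7]
66 0.13 0.0 [40.8, -1.8, -55.3, 42.7, -25.3, -172.8]
66 0.11 0.0 [38.5, 0.1, -53.3, 42.4, -24.4, -170.4]
66 0.08 0.0 [35.6, 3.0, -50.1, 41.2, -23.6, -166.6]
66 0.05 0.0 [33.2, 5.9, -46.5, 39.5, -23.2, -162.6]
66 0.0 0.0 [30.1, 10.4, -39.9, 35.5, -23.6, -155.6]
66 -0.005 0.0 [29.8, 10.9, -39.2, 35.1, -23.7, -154.9]
68 0.13 0.0 [41.8, -1.3, -52.5, 35.7, -27.8, -166.9]
68 0.11 0.0 [39.5, 0.7, -50.4, 35.1, -27.1, -164.2]
68 0.08 0.0 [36.6, 3.6, -47.0, 33.8, -26.5, -160.1]
68 0.05 0.0 [34.1, 6.5, -43.3, 32.0, -26.3, -156.1]
68 0.0 0.0 [30.7, 11.1, -36.6, 28.6, -27.0, -149.4]
68 -0.005 0.0 [30.4, 11.5, -35.9, 28.3, -27.1, -148.7]
```

Run:
```python
from h import *
z=np.array([np.cos(np.radians(-4.8)),np.sin(np.radians(-4.8)),0])*np.cos(np.radians(66))-np.array([0,0,np.sin(np.radians(66))])
todo(np.array([.46,.106,.26]),pitch=66)
todo(np.array([.56,.101,.188])-.07*z,pitch=66)
```

```text
t 7.35 tcp [0.4816 0.0909 0.1837] d_tool [-0.0116  0.0122 -0.0602] turn [-0.176  0.249 -0.116] F [-0.1 -0.4 -0.1] j [  35.    0.  -52.   44.  -25. -169.]
t 7.35 tcp [0.4816 0.0909 0.1837] d_tool [-0.0727  0.0171 -0.0222] turn [-0.176  0.249 -0.116] F [-0.1 -0.4 -0.1] j [  35.    0.  -52.   44.  -25. -169.]
```

```bash
python3 -m handwheel '[[[0,0,0,-0.006,0.006,-0.03,0.087],[0,0,0,-0.006,0.006,-0.03,0.087],[-0.18,0.25,-0.12,0,0,0,0.087],[0,0,0,-0.0305,0.0025,0.019,0.087],[0,0,0,-0.0305,0.0025,0.019,0.087],[0,0,0,0,0,0,0.087],[0,0,0,0,0,0,0.087]]]'
python3 - <<'E'
from h import *
z=np.array([np.cos(np.radians(-4.8)),np.sin(np.radians(-4.8)),0])*np.cos(np.radians(66))-np.array([0,0,np.sin(np.radians(66))])
todo(np.array([.56,.101,.188])-.07*z,pitch=66)
s=r.sense()
w=cams.capture('wrist')[:,:,::-1];a=cams.capture('side')[:,:,::-1]
cv2.imwrite('pics/p3.png',np.hstack([cv2.resize(w,(480,360)),a[130:290,180:320].repeat(2,0).repeat(2,1)[:360,:280] if 0 else cv2.resize(a[130:310,170:330],(320,360))]))
# predicted pixels of knob face & bar in wrist camera
c=cams.get_calibration('wrist');T=np.eye(4);T[:3,:3]=s['ee_rot'];T[:3,3]=s['tcp_pos'];M=np.linalg.inv(T@np.array(c['T_tool_cam']))
K=c['camera_matrix']
for P in([.519,.1035,.188],[.60,.0975,.201]):
    v=M[:3,:3]@P+M[:3,3];th=np.arctan2(np.hypot(v[0],v[1]),v[2]);u=v[:2]/np.hypot(v[0],v[1])*th*K[0][0]+[K[0][2],K[1][2]]
    print(P,u.round(1),(u*480/560).round(1))
E
```

```text
time_s: 8.05
tcp_pos: [0.5414, 0.106, 0.233]
ee_rot: [[-0.91, 0.085, 0.405], [0.078, 0.996, -0.032], [-0.406, 0.002, -0.914]]
wrist_force: [-0.5, 0.4, 0.6]
gripper_width: 1.0
gripper_force: 0.0
t 8.05 tcp [0.5414 0.106  0.233 ] d_tool [ 0.0009 -0.0034 -0.0025] turn [ 0.015 -0.006 -0.018] F [-0.5  0.4  0.6] j [  35.    4.  -36.   27.  -35. -150.]
[0.519, 0.1035, 0.188] [273.  180.6] [234.  154.8]
[0.6, 0.0975, 0.201] [275.1 278.4] [235.8 238.6]
```

View pics/p3.png

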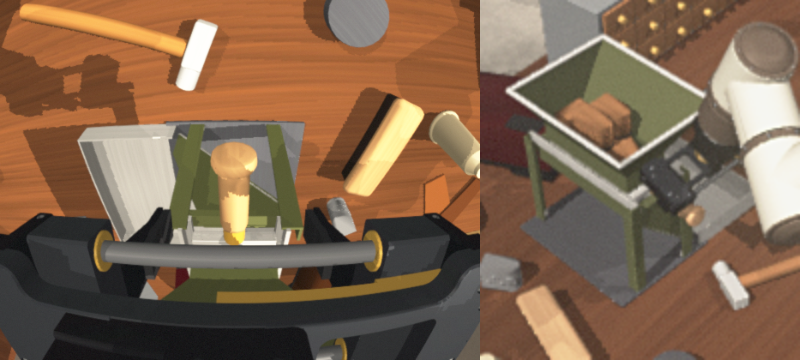

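The wrist view shows the knob at (233,160) and the bar at x≈235 (half-scale), within 5 px of where I predicted. The jaws straddle it and nothing is in the way, so I'm going in.

```bash
python3 -m handwheel '[[[0,0,0,0.0003,-0.0011,0.0225,0.087],[0,0,0,0.0003,-0.0011,0.0225,0.087],[0,0,0,0.0003,-0.0011,0.0225,0.087],[0,0,0,0,0,0,0.087],[0,0,0,0,0,0,0.087]]]'
python3 -c "
from h import *
todo([.56,.101,.188],pitch=66)"
python3 -m handwheel '[[[0,0,0,0,0,0,0.015],[0,0,0,0,0,0,0.015],[0,0,0,0,0,0,0.015],[0,0,0,0,0,0,0.015],[0,0,0,0,0,0,0.015],[0,0,0,0,0,0,0.015],[0,0,0,0,0,0,0.015]]]'
python3 -c "
from h import *
todo([.56,.101,.188],pitch=66)"
```

```text
time_s: 8.65
tcp_pos: [0.567, 0.0995, 0.1725]
ee_rot: [[-0.909, 0.084, 0.408], [0.077, 0.996, -0.033], [-0.409, 0.001, -0.913]]
wrist_force: [0.3, 0.0, 0.4]
gripper_width: 0.997
gripper_force: 0.0
t 8.65 tcp [0.567  0.0995 0.1725] d_tool [0.0002 0.0009 0.0016] turn [ 0.007  0.023 -0.006] F [0.3 0.  0.4] j [  30.   10.  -41.   36.  -24. -156.]
time_s: 9.35
tcp_pos: [0.5675, 0.0995, 0.1719]
ee_rot: [[-0.909, 0.084, 0.408], [0.077, 0.996, -0.034], [-0.409, 0.001, -0.913]]
wrist_force: [0.7, 0.7, 0.1]
gripper_width: 0.445
gripper_force: 0.0
t 9.35 tcp [0.5675 0.0995 0.1719] d_tool [0.0004 0.0008 0.0009] turn [ 0.006  0.024 -0.006] F [0.7 0.7 0.1] j [  30.   10.  -41.   36.  -23. -157.]
```

```bash
python3 -m handwheel '[[[0,0,0,0,0,0,0.015],[0,0,0,0,0,0,0.015],[0,0,0,0,0,0,0.015],[0,0,0,0,0,0,0.015],[0,0,0,0,0,0,0.015]]]'
cat >> h.py <<'E'
X=np.array([np.cos(np.radians(-4.8)),np.sin(np.radians(-4.8)),0])
def look(n,save=False):
    s=r.sense();t=cams.capture('top')[:,:,::-1].copy();a=cams.capture('side')[:,:,::-1].copy()
    d=-(np.array(s['tcp_pos'])-[.5675,.0995,.1719])@X
    hsv=cv2.cvtColor(t,cv2.COLOR_BGR2HSV);m=cv2.inRange(hsv,(0,90,60),(25,255,255));k=np.zeros_like(m);k[141:210,287:321]=m[141:210,287:321]
    _,_,st,c=cv2.connectedComponentsWithStats(k)
    print(n,'t',round(s['time_s'],2),'draw mm',round(d*1000,1),'F',np.round(s['wrist_force'],1),'gw',round(s['gripper_width']*87,1),'tcpz',round(s['tcp_pos'][2],4),'tray px',int((k>0).sum()),[(int(q[4]),x.round().tolist()) for q,x in zip(st[1:],c[1:]) if q[4]>15])
    if save:cv2.imwrite(f'pics/{n}.png',np.hstack([cv2.resize(t[110:230,200:335],(405,360),interpolation=2),cv2.resize(a[140:260,175:305],(390,360),interpolation=2)]))
E
python3 -c "
from h import *
look('l0')"
python3 -m handwheel '[[[0,0,0,0.0055,0,-0.0025,0.015],[0,0,0,0.0055,0,-0.0025,0.015],[0,0,0,0.0055,0,-0.0025,0.015],[0,0,0,0.0055,0,-0.0025,0.015],[0,0,0,0.0055,0,-0.0025,0.015],[0,0,0,0,0,0,0.015],[0,0,0,0,0,0,0.015]]]'
python3 -c "
from h import *
look('l1',1)"
```

```text
time_s: 9.85
tcp_pos: [0.5677, 0.1004, 0.1719]
ee_rot: [[-0.909, 0.083, 0.408], [0.076, 0.997, -0.032], [-0.409, 0.002, -0.912]]
wrist_force: [-1.4, 4.7, -1.9]
gripper_width: 0.274
gripper_force: 30.0
l0 t 9.85 draw mm -0.1 F [-1.4  4.7 -1.9] gw 23.8 tcpz 0.1719 tray px 0 []
time_s: 10.65
tcp_pos: [0.5377, 0.1032, 0.1719]
ee_rot: [[-0.909, 0.082, 0.408], [0.076, 0.997, -0.031], [-0.409, 0.003, -0.912]]
wrist_force: [0.7, 5.2, -3.7]
gripper_width: 0.274
gripper_force: 30.0
l1 t 10.65 draw mm 30.0 F [ 0.7  5.2 -3.7] gw 23.9 tcpz 0.1719 tray px 0 []
```

View pics/l1.png

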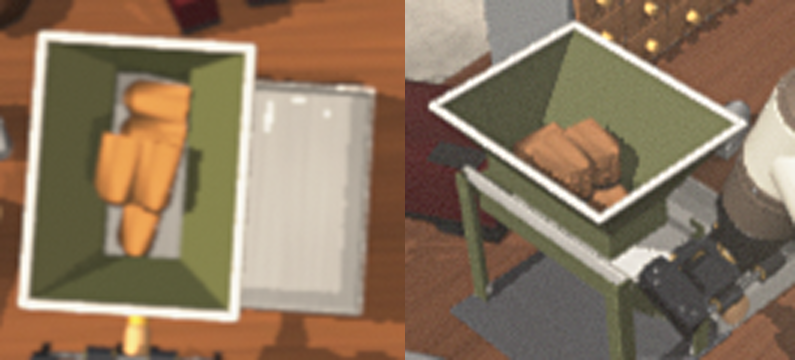

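```bash
cat >> h.py <<'E'
def chk(T):
    import sys
    look('c');
    t=cams.capture('top')[:,:,::-1].copy();m=cv2.inRange(cv2.cvtColor(t,cv2.COLOR_BGR2HSV),(0,90,60),(25,255,255))[141:210,287:321]
    sys.exit(int((m>0).sum()>T))
E
L='from h import *;chk(30)'
python3 -m handwheel '[[[0,0,0,0.0037,0,-0.0016,0.015],[0,0,0,0.0037,0,-0.0016,0.015],[0,0,0,0,0,0,0.015],[0,0,0,0,0,0,0.015]]]' >/dev/null && python3 -c "$L" &&
python3 -m handwheel '[[[0,0,0,0.0037,0,-0.0016,0.015],[0,0,0,0.0037,0,-0.0016,0.015],[0,0,0,0,0,0,0.015],[0,0,0,0,0,0,0.015]]]' >/dev/null && python3 -c "$L" &&
python3 -m handwheel '[[[0,0,0,0.0037,0,-0.0016,0.015],[0,0,0,0.0037,0,-0.0016,0.015],[0,0,0,0,0,0,0.015],[0,0,0,0,0,0,0.015]]]' >/dev/null && python3 -c "$L" &&
python3 -m handwheel '[[[0,0,0,0.0037,0,-0.0016,0.015],[0,0,0,0,0,0,0.015],[0,0,0,0,0,0,0.015]]]' >/dev/null && python3 -c "$L" &&
python3 -m handwheel '[[[0,0,0,0.0037,0,-0.0016,0.015],[0,0,0,0,0,0,0.015],[0,0,0,0,0,0,0.015]]]' >/dev/null && python3 -c "$L" &&
python3 -m handwheel '[[[0,0,0,0.0037,0,-0.0016,0.015],[0,0,0,0,0,0,0.015],[0,0,0,0,0,0,0.015]]]' >/dev/null && python3 -c "$L"
```

```text
c t 11.15 draw mm 37.8 F [ 2.7  5.2 -5.1] gw 23.9 tcpz 0.1719 tray px 0 []
c t 11.7 draw mm 45.8 F [ 2.4  5.7 -5.4] gw 23.5 tcpz 0.1719 tray px 0 []
c t 12.25 draw mm 53.8 F [ 2.7  5.4 -4.3] gw 23.5 tcpz 0.1719 tray px 0 []
c t 12.7 draw mm 57.8 F [ 3.9  5.4 -4.9] gw 23.7 tcpz 0.1719 tray px 109 [(109, [292.0, 145.0])]
```

```bash
python3 -m handwheel '[[[0,0,0,0,0,0,0.015],[0,0,0,0,0,0,0.015],[0,0,0,0,0,0,0.015],[0,0,0,0,0,0,0.015],[0,0,0,0,0,0,0.015]]]' >/dev/null; python3 -c "
from h import *
look('l2',1)"
```

```text
l2 t 13.35 draw mm 57.8 F [ 2.7  6.  -5.1] gw 23.6 tcpz 0.1719 tray px 110 [(110, [292.0, 145.0])]
```

View pics/l2.png

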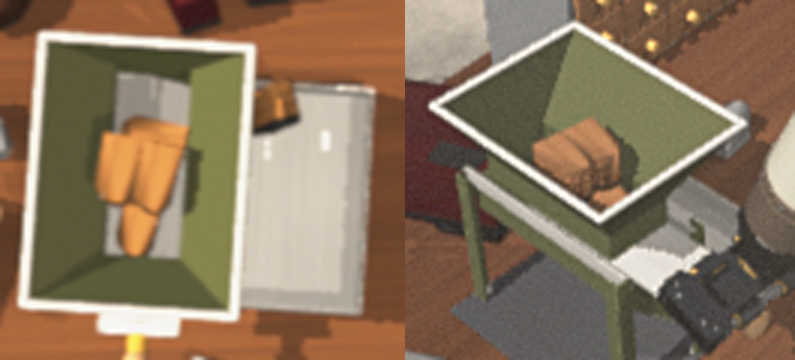

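```bash
cat >> h.py <<'E'
def chk2(B,tol=25,btol=60,b0=None):
    import sys
    look('c')
    t=cams.capture('top')[:,:,::-1].copy();m=cv2.inRange(cv2.cvtColor(t,cv2.COLOR_BGR2HSV),(5,120,110),(20,255,255))>0
    m2=cv2.inRange(cv2.cvtColor(t,cv2.COLOR_BGR2HSV),(0,90,60),(25,255,255))>0
    k=int(m2[141:210,287:321].sum());b=int(m[132:200,222:270].sum());print(k,'bin',b)
    sys.exit(int(abs(k-B)>tol or (b0 is not None and b0-b>btol)))
E
L='from h import *;chk2(110)'
python3 -m handwheel '[[[0,0,0,0.0037,0,-0.0016,0.015],[0,0,0,0,0,0,0.015],[0,0,0,0,0,0,0.015]]]' >/dev/null && python3 -c "$L" &&
python3 -m handwheel '[[[0,0,0,0.0037,0,-0.0016,0.015],[0,0,0,0,0,0,0.015],[0,0,0,0,0,0,0.015]]]' >/dev/null && python3 -c "$L" &&
python3 -m handwheel '[[[0,0,0,0.0037,0,-0.0016,0.015],[0,0,0,0,0,0,0.015],[0,0,0,0,0,0,0.015]]]' >/dev/null && python3 -c "$L" &&
python3 -m handwheel '[[[0,0,0,0.0037,0,-0.0016,0.015],[0,0,0,0,0,0,0.015],[0,0,0,0,0,0,0.015]]]' >/dev/null && python3 -c "$L" &&
python3 -m handwheel '[[[0,0,0,0.0037,0,-0.0016,0.015],[0,0,0,0,0,0,0.015],[0,0,0,0,0,0,0.015]]]' >/dev/null && python3 -c "$L" &&
python3 -m handwheel '[[[0,0,0,0.0037,0,-0.0016,0.015],[0,0,0,0,0,0,0.015],[0,0,0,0,0,0,0.015]]]' >/dev/null && python3 -c "$L"
```

```text
c t 13.75 draw mm 61.8 F [ 3.3  5.6 -4.7] gw 23.5 tcpz 0.1719 tray px 110 [(110, [292.0, 145.0])]
110 bin 907
c t 14.2 draw mm 65.8 F [ 3.4  5.4 -5.5] gw 24.0 tcpz 0.1719 tray px 110 [(110, [292.0, 145.0])]
109 bin 907
c t 14.65 draw mm 69.8 F [ 2.2  5.2 -3.9] gw 23.6 tcpz 0.1719 tray px 110 [(110, [292.0, 145.0])]
110 bin 906
c t 15.1 draw mm 73.8 F [ 3.8  5.9 -3.8] gw 23.8 tcpz 0.1719 tray px 110 [(110, [292.0, 145.0])]
109 bin 905
c t 15.55 draw mm 77.8 F [ 2.4  5.  -4.1] gw 23.6 tcpz 0.1719 tray px 110 [(110, [292.0, 145.0])]
110 bin 907
c t 16.0 draw mm 81.8 F [ 2.7  6.2 -3.4] gw 24.0 tcpz 0.1719 tray px 110 [(110, [292.0, 145.0])]
110 bin 907
```

```bash
L='from h import *;chk2(110,b0=907)'
python3 -m handwheel '[[[0,0,0,0.0027,0,-0.0012,0.015],[0,0,0,0,0,0,0.015],[0,0,0,0,0,0,0.015],[0,0,0,0,0,0,0.015]]]' >/dev/null && python3 -c "$L" &&
python3 -m handwheel '[[[0,0,0,0.0027,0,-0.0012,0.015],[0,0,0,0,0,0,0.015],[0,0,0,0,0,0,0.015],[0,0,0,0,0,0,0.015]]]' >/dev/null && python3 -c "$L" &&
python3 -m handwheel '[[[0,0,0,0.0027,0,-0.0012,0.015],[0,0,0,0,0,0,0.015],[0,0,0,0,0,0,0.015],[0,0,0,0,0,0,0.015]]]' >/dev/null && python3 -c "$L" &&
python3 -m handwheel '[[[0,0,0,0.0027,0,-0.0012,0.015],[0,0,0,0,0,0,0.015],[0,0,0,0,0,0,0.015],[0,0,0,0,0,0,0.015]]]' >/dev/null && python3 -c "$L" &&
python3 -m handwheel '[[[0,0,0,0.0027,0,-0.0012,0.015],[0,0,0,0,0,0,0.015],[0,0,0,0,0,0,0.015],[0,0,0,0,0,0,0.015]]]' >/dev/null && python3 -c "$L" &&
python3 -m handwheel '[[[0,0,0,0.0027,0,-0.0012,0.015],[0,0,0,0,0,0,0.015],[0,0,0,0,0,0,0.015],[0,0,0,0,0,0,0.015]]]' >/dev/null && python3 -c "$L"; python3 -c "
from h import *
look('l3',1)"
```

```text
c t 16.55 draw mm 84.7 F [ 3.8  5.9 -4.8] gw 23.8 tcpz 0.1719 tray px 110 [(110, [292.0, 145.0])]
110 bin 747
l3 t 16.7 draw mm 84.7 F [ 3.6  5.  -4.6] gw 23.9 tcpz 0.1719 tray px 149 [(149, [291.0, 148.0])]
```

View pics/l3.png

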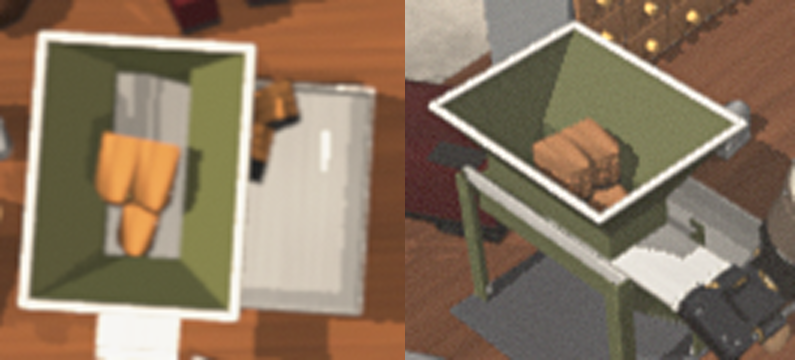

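Two heels are in the tray, at about (294,145) and (288,158). The bin still shows the top pair and the front one, so I'm pushing the gate home now.

```bash
python3 -m handwheel '[[[0,0,0,-0.0091,0,0.0041,0.015],[0,0,0,-0.0091,0,0.0041,0.015],[0,0,0,-0.0091,0,0.0041,0.015],[0,0,0,-0.0091,0,0.0041,0.015],[0,0,0,-0.0091,0,0.0041,0.015],[0,0,0,-0.0091,0,0.0041,0.015],[0,0,0,-0.0091,0,0.0041,0.015],[0,0,0,-0.0091,0,0.0041,0.015],[0,0,0,-0.0037,0,0.0016,0.015],[0,0,0,0,0,0,0.015],[0,0,0,0,0,0,0.015]]]'
python3 -c "
from h import *
look('l4')"
python3 -m handwheel '[[[0,0,0,-0.0018,0,0.0008,0.015],[0,0,0,0,0,0,0.015]]]'|grep -E 'tcp_pos|wrist|force'
python3 -m handwheel '[[[0,0,0,-0.0018,0,0.0008,0.015],[0,0,0,0,0,0,0.015]]]'|grep -E 'tcp_pos|wrist|force'
```

```text
time_s: 17.9
tcp_pos: [0.5669, 0.1005, 0.1719]
ee_rot: [[-0.909, 0.083, 0.409], [0.077, 0.997, -0.032], [-0.411, 0.002, -0.912]]
wrist_force: [5.0, 2.8, -3.7]
gripper_width: 0.274
gripper_force: 30.0
l4 t 17.9 draw mm 0.7 F [ 5.   2.8 -3.7] gw 23.8 tcpz 0.1719 tray px 310 [(109, [292.0, 145.0]), (201, [300.0, 168.0])]
tcp_pos: [0.5682, 0.1004, 0.1719]
wrist_force: [0.7, 4.6, -1.6]
gripper_force: 30.0
tcp_pos: [0.5698, 0.1002, 0.1719]
wrist_force: [-2.7, 5.3, 1.3]
gripper_force: 30.0
```

```bash
for i in 1; do
python3 -m handwheel '[[[0,0,0,-0.0009,0,0.0004,0.015],[0,0,0,0,0,0,0.015]]]'|grep -E 'tcp_pos|wrist'
python3 -m handwheel '[[[0,0,0,-0.0009,0,0.0004,0.015],[0,0,0,0,0,0,0.015]]]'|grep -E 'tcp_pos|wrist'
python3 -m handwheel '[[[0,0,0,-0.0009,0,0.0004,0.015],[0,0,0,0,0,0,0.015]]]'|grep -E 'tcp_pos|wrist'
python3 -m handwheel '[[[0,0,0,-0.0009,0,0.0004,0.015],[0,0,0,0,0,0,0.015]]]'|grep -E 'tcp_pos|wrist'
done
python3 -c "
from h import *
look('l5',1)"
```

```text
tcp_pos: [0.5706, 0.1001, 0.1719]
wrist_force: [-4.7, 5.4, 2.7]
tcp_pos: [0.5715, 0.1, 0.1719]
wrist_force: [-5.0, 6.5, 2.7]
tcp_pos: [0.5724, 0.0999, 0.1719]
wrist_force: [-6.2, 6.9, 3.4]
tcp_pos: [0.5724, 0.0999, 0.1719]
wrist_force: [-13.5, 9.1, 7.8]
l5 t 19.2 draw mm -4.9 F [-13.5   9.1   7.8] gw 23.7 tcpz 0.1719 tray px 311 [(109, [292.0, 145.0]), (202, [300.0, 168.0])]
```

View pics/l5.png

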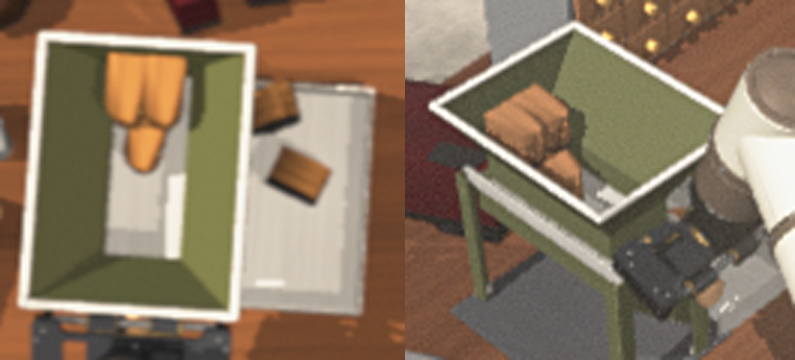

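The tray holds two heels, at about (292,145) and (300,168). The others have ridden back in the bin. The gate has stalled near home, so one more nudge should confirm it's against the stop.

```bash
python3 -m handwheel '[[[0,0,0,-0.0009,0,0.0004,0.015],[0,0,0,0,0,0,0.015]]]'|grep -E 'tcp_pos|wrist'
python3 -m handwheel '[[[0,0,0,-0.0009,0,0.0004,0.015],[0,0,0,0,0,0,0.015],[0,0,0,0,0,0,0.015]]]'|grep -E 'tcp_pos|wrist'
```

```text
tcp_pos: [0.5725, 0.0999, 0.1718]
wrist_force: [-21.2, 11.7, 11.9]
tcp_pos: [0.5725, 0.0998, 0.1718]
wrist_force: [-29.1, 13.3, 14.7]
```

```bash
python3 -m handwheel '[[[0,0,0,0.0018,0,-0.0008,0.015],[0,0,0,0,0,0,0.015]]]'|grep -E 'tcp_pos|wrist'
python3 -m handwheel '[[[0,0,0,0,0,0,0.087],[0,0,0,0,0,0,0.087],[0,0,0,0,0,0,0.087],[0,0,0,0,0,0,0.087],[0,0,0,0,0,0,0.087],[0,0,0,0,0,0,0.087],[0,0,0,0,0,0,0.087],[0,0,0,0,0,0,0.087],[0,0,0,0,0,0,0.087],[0,0,0,0,0,0,0.087],[0,0,0,0,0,0,0.087]]]'
```

```text
tcp_pos: [0.5724, 0.0999, 0.1719]
wrist_force: [-14.7, 8.9, 7.5]
time_s: 21.1
tcp_pos: [0.5737, 0.0991, 0.1713]
ee_rot: [[-0.909, 0.084, 0.408], [0.077, 0.996, -0.034], [-0.409, 0.001, -0.913]]
wrist_force: [0.4, 0.3, -0.2]
gripper_width: 0.997
gripper_force: 0.0
```

Released cleanly. I'll retreat straight back along the tool axis, then away from the hopper, and look.

```bash
python3 -m handwheel '[[[0,0,0,0,0,-0.02,0.087],[0,0,0,0,0,-0.025,0.087],[0,0,0,0,0,-0.025,0.087],[0,0,0,0.015,0,-0.03,0.087],[0,0,0,0.02,0,-0.03,0.087],[0,0,0,0.02,0,-0.03,0.087],[0,0,0,0.02,0,-0.03,0.087],[0,0,0,0,0,0,0.087],[0,0,0,0,0,0,0.087],[0,0,0,0,0,0,0.087]]]'
python3 -c "
from h import *
look('l6')
t=cams.capture('top')[:,:,::-1].copy();cv2.imwrite('pics/e.png',t)
a=cams.capture('side')[:,:,::-1]
cv2.imwrite('pics/e2.png',np.hstack([cv2.resize(t[100:300,90:350],(400,308)),cv2.resize(a[130:330,140:400],(400,308))]))
print(proj('top',np.array([.72717,.08476,.188])-.205*X+[0,.002,0]))
m=cv2.inRange(cv2.cvtColor(t,cv2.COLOR_BGR2HSV),(15,50,190),(35,150,255))[213:240,236:254];ys,xs=np.nonzero(m);print(ys.max()+213 if len(ys) else None)
"
```

```text
time_s: 22.1
tcp_pos: [0.4281, 0.111, 0.3132]
ee_rot: [[-0.91, 0.084, 0.407], [0.077, 0.996, -0.034], [-0.408, -0.0, -0.913]]
wrist_force: [0.6, -0.8, -0.0]
gripper_width: 0.997
gripper_force: 0.0
l6 t 22.1 draw mm 139.8 F [ 0.6 -0.8 -0. ] gw 86.7 tcpz 0.3132 tray px 311 [(109, [292.0, 145.0]), (202, [300.0, 167.0])]
[[245.21431521 232.50075167]]
232
```

View pics/e2.png

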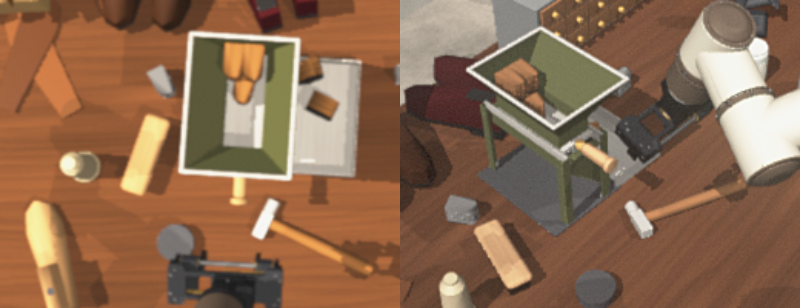

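The view shows the gate home, with the knob's end at row 232 against 232.5 predicted. Two heels are in the tray, the others are in the bin, and the bystanders haven't moved.

```bash
python3 -c "
from station import r
print(r.finish_job())"
```

```text
the job is handed in; nothing more can be done
None
```

I handed the job in at about 22 s: two heels dropped into the catch tray, the gate is back against its stop with the other heels in the bin (three in view, the fourth hidden beneath them), and nothing else on the bench was moved.

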